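# Load the drilling jig and bolt the block down

## Task

Pick out the one drilled wooden block that fills the pocket of the drilling jig, leave the other two out, and lay it flat in the pocket the way it lies on the bench, hole up. Then bolt it down: lift the bolt's ball handle up out of its notch, slide the bolt over the block until the handle stands at the other notch, nearest the pocket, and lay the handle right down into it. Do not push the glue jar about or knock it over.

Things in the scene. Friction and masses are not known exactly. Their poses are not given: they have to be found in the camera images.
- jig: Drilling jig fixed to the bench: plywood board 96 (x) by 275 (y) by 12 mm; origin at the centre of its underside, -x side towards the robot. Pocket on its -y half, past it a steel keeper (30 mm wide, at y = -121.5 mm, top 75 mm up). On its +y half the barrel bolt lies along y on a wooden bed (y -15 to 132 mm), its axis at x = 0, 58 mm above the bench; no guide is higher than 68 mm.
- pocket (a point): Centre of the pocket's floor, in the jig at (0, -67.5, 12) mm. The pocket is an open rectangle 50 mm (jig x) by 74 mm (jig y), fenced by walls 8 mm thick and 10 mm high, so their tops stand 22 mm above the bench.
- knob (a point): Centre of the steel ball, 24 mm across, on the end of the bolt's handle. The handle is a steel pin 10 mm across, square to the bolt; the ball's centre is 66 mm from the bolt's axis. With the handle down the ball lies 66 mm out on the jig's -x side, 58 mm above the bench, free below. The frame turns with the handle.
- bolt (a joint): Slide of the bolt (steel rod 12 mm across) along the jig's -y, in m: 0 = handle in the middle of the drawn-back notch, bolt end just outside the pocket; 0.100 = middle of the far notch, bolt over the block and into the keeper. The notches leave about 4 mm of play each way. Friction about 1.5 N; stays where left. With the handle down it cannot leave a notch.
- handle (a joint): Angle of the handle about the bolt's axis, in rad: 0 = down, level, in a notch; it swings up and over towards jig +x, 1.5 = upright (stop). It clears the plate between the notches above about 0.95 rad. It falls back by its own weight when let go; over a notch it falls to 0.
- block_mid: The right block: wood, 42 mm (x) by 66 mm (y) by 36 mm high, 60 to 130 g, drilled hole (dark disc, 10 mm) in the middle of its top; origin at the centre of its underside. Laid in the pocket with its length along jig y its top is 48 mm above the bench; 4 mm below the bolt.
- block_short: Look-alike, too short for the pocket: 42 mm (x) by 46 mm (y) by 36 mm; same wood, same hole, origin at the centre of its underside.
- block_long: Look-alike, too long for the pocket: 42 mm (x) by 88 mm (y) by 36 mm; same wood, same hole, origin at the centre of its underside.
- jar: Glue jar with a red lid, 64 mm across, 97 mm high, bystander behind the jig; origin at the centre of its underside.
- far_notch (a point): Middle of the far notch, level with the bolt's axis, at (-17, 5.5, 58) mm in the jig. It is cut from above in the steel plate along the bolt's -x side (jig x -14 to -20 mm, top 68 mm above the bench): 18 mm wide, 17 mm deep. The notch of the drawn-back bolt is alike, at y = +105.5 mm.
Things that resemble listed ones, but are neither listed nor needed, are in the scene too. What is shaped like the block_short but yellow is not meant. What is shaped like the block_mid but red is not meant.

How it is judged (in metres and radians):
On the way:
1. the right block lies in the pocket while the bolt is still drawn back (horizontal distance between block_mid and pocket below 0.009 m and z of block_mid in the frame of jig below 0.016 m and angle between the y axis of block_mid and the y axis of jig, either way round below 0.2 rad and angle between block_mid's own z axis and vertical below 0.12 rad and value of joint bolt below 0.02 m), for 0.2 s.
At the end, for the whole second after the job is handed in: The 66 mm block lies flat and at rest in the pocket (centre within 9 mm, turned under 0.2 rad, raised under 4 mm); the bolt is out at least 93 of 100 mm with its handle down in the far notch (under 0.2 rad); the other two blocks are over 70 mm from the pocket's centre (horizontal distance between block_mid and pocket below 0.009 m and z of block_mid in the frame of jig below 0.016 m and angle between the y axis of block_mid and the y axis of jig, either way round below 0.2 rad and angle between block_mid's own z axis and vertical below 0.12 rad and value of joint bolt above 0.093 m and value of joint handle below 0.2 rad and linear speed of block_mid below 0.02 m/s and horizontal distance between each of block_short, block_long and pocket above 0.07 m); the robot touches nothing.
It fails at once if the glue jar is pushed more than 40 mm or tipped (distance of jar from where it was at the start of the episode above 0.04 m or angle between jar's own z axis and vertical above 0.5 rad).
It also fails if it takes over 58 s, if anything falls off the work surface, if the arm or the gripper's body presses on something with over 40 N, if the wrist force passes 120 N, or if a joint passes its speed limit or range.

## Robot

A 6-joint arm with a two-finger parallel gripper is mounted at the origin on a cart in front of the work surface, level with it; the furniture and walls round the work are solid. World frame = base frame: x ahead of the robot, y to its left, z up, the work surface at z = 0. Lengths are in m, angles in degrees, forces in N, time in s.
With the tool pointing down it reaches from about 0.375 to 0.9 m from the base axis. Payload 3.1 kg.
Tool frame: the origin (TCP) lies midway between the tips of the shut fingers; the grasp point (between the pads) lies 19 mm behind it; z points along the fingers, y is the line along which they close (so a half turn about z gives the same grasp; the last joint's range is limited). The gripper opens to 87 mm and grips with 3 to 60 N. Pads are 19 mm wide; open, the fingers measure 117 mm over their backs; the gripper's body (75 mm by 190 mm) begins 51 mm behind the grasp point.
Start: joints at [-76.69, 30.224, 82.088, -0, 67.689, -10.227], TCP at [0.25, -0.573, 0.223] pointing down, gripper open.
Joint ranges: [-176.69, 176.69], [-43.24, 126.21], [12.49, 139.97], [-82, 262], [0, 151.66], [-163.58, 163.58]. Speed limits (degrees/s): [159.86, 159.86, 180, 180, 180, 180].

## Interface

Orientations are given as a 3x3 rotation matrix whose columns are the frame's x, y, z axes.
In Python, from rig import read_state, capture, camera_info, hand_in gives the robot as it stands.
- The arm moves only by the tool drive_tool, never from a script. Its argument "motion" is a list of rows, each a list of 2 entries, a list of its own where there are three numbers: the shift along the tool's x, y, z in mm, then the turn, a rotation vector about the tool's x, y, z in rad. A call has 1 to 5 rows; each row shifts and turns the commanded pose from where the row before left it, along the tool's axes as they then stand; what a row does not reach is not made up. A row lasts 1/10 s, in which the tool goes at most 50 mm and 8.59 degrees, less where a joint would pass 70% of its speed; a pose out of reach is approached as far as the arm can. A call is refused whole if a number of a shift passes 50 or a number of a turn 0.15, either way. A call with a gripper value outside its range is refused whole. "gripper" is the opening, from 0 (shut) to 1 (fully open), set as the call begins (left out, the last holds). The fingers move at their own pace and stop on an object; the grip force is fixed at half the most. Time passes only in rows, so rows that do not move let the fingers close. It gives the time, the measured TCP pose, the force, the opening and the grip force at its end, in the units of the state.
- read_state(): the state, without advancing time (a new reading comes with each control period).
- capture(name): name is "scene" or "top"; returns the picture (420x560x3 uint8, red, green, blue); there is no depth.
- camera_info(name): a dict with "fovy" (degrees; the focal length in pixels is half the picture's height over the tangent of half this angle, whatever the lens; pixels are square), "cx", "cy" (the principal point, pixels), "xyz" and "orientation" of the camera in the world. Camera axes: x right, y down, z forward; pixel columns grow to the right and rows downward; lengths in m; the calibration is good to about 2 mm. A picture is of the moment at which its call begins. camera_info takes no time and is no camera call.
- hand_in(): hands the job in; it is judged then, once.
The state is a dict: "time_s": time; "joint_positions": joint angles; "qvel": joint speeds; "tau": joint torques, N m; "position": TCP position; "tcp_rot": TCP orientation; "force": force on the tool from outside, world axes, zero at the start; "moment": the same for the moment, N m; "opening": opening from 0.0 (shut) to 1.0 (fully open); "grasp_force": force on a finger pad.
Only numpy, scipy, OpenCV 4.12 (cv2) and the standard library are available. Lean on these libraries where they do the work, as an engineer would, in place of code of your own. Each camera call takes 0.05 s, during which the arm holds its last target. There are 200 camera calls.

## Working session

There is one attempt and no reset: what is moved stays moved. The work goes in short steps, Python scripts to look and compute and a tool call to move; the robot and the scene stay as the last step left them, time stands still between calls to the robot, and variables do not carry over. Pictures are saved under pics/ and viewed, at most 10 in all, crops included, and the job is handed in when it is done.

Besides the shell and the picture viewer there is one more tool, called after ">>>" by a JSON object that holds its "api" and its "payload", one argument or row to a line. drive_tool: Moves the arm, as the interface text tells. Its arguments: {"type":"object","properties":{"motion":{"type":"array","items":{"type":"array"}},"gripper":{"type":"number"}},"required":["motion"]}

```bash
mkdir -p pics; ls
python3 - <<'E'
from rig import *
import cv2,numpy as np
for n in("scene","top"):
    im=capture(n);cv2.imwrite(f"pics/{n}0.png",cv2.cvtColor(im,cv2.COLOR_RGB2BGR));print(n,camera_info(n))
s=read_state();print(s)
E
```

```text
pics
scene {'fovy': 43.04749270167028, 'cx': 283.2570646425949, 'cy': 203.24003581438228, 'xyz': array([-0.4320067 ,  0.3057466 ,  1.11592761]), 'orientation': array([[-0.43245571, -0.62754795,  0.64743002],
       [-0.90149593,  0.31442865, -0.29738814],
       [-0.01694523, -0.71226273, -0.70170839]])}
top {'fovy': 52.937281122189944, 'cx': 285.9342026120695, 'cy': 205.84704455797785, 'xyz': array([ 0.43034799, -0.12960119,  1.08013741]), 'orientation': array([[-0.01693661, -0.9970344 ,  0.0750703 ],
       [-0.99977946,  0.01595508, -0.01365532],
       [ 0.01241707, -0.07528502, -0.99708474]])}
{'time_s': 0.1, 'joint_positions': array([-7.66913139e+01,  3.02719453e+01,  8.21497536e+01, -2.17543656e-04,
        6.76888022e+01, -1.02287309e+01]), 'qvel': array([ 0.05058464, -0.17417058, -0.16056102,  0.10001459, -0.00275568,
        0.03306395]), 'tau': array([ 1.41066571e-04, -4.40984094e+01, -1.77151000e+01,  6.35580369e-02,
        5.33945533e-02, -4.86177225e-05]), 'position': array([ 0.24944943, -0.57234077,  0.22168372]), 'tcp_rot': array([[ 9.16798974e-01,  3.99348771e-01, -4.47378058e-04],
       [ 3.99348878e-01, -9.16797117e-01,  1.87600254e-03],
       [ 3.39024393e-04, -1.89857713e-03, -9.99998140e-01]]), 'force': array([-0.77921316, -0.29340643, -0.08156548]), 'moment': array([ 0.00393451,  0.02278483, -0.0001728 ]), 'grasp_force': 0.0, 'opening': 1.0004207374444483}
```

View pics/top0.png

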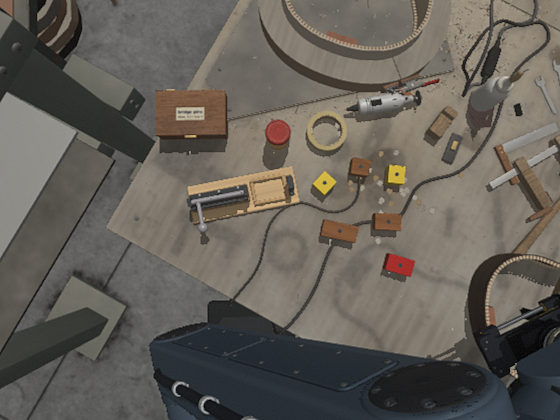

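View pics/scene0.png

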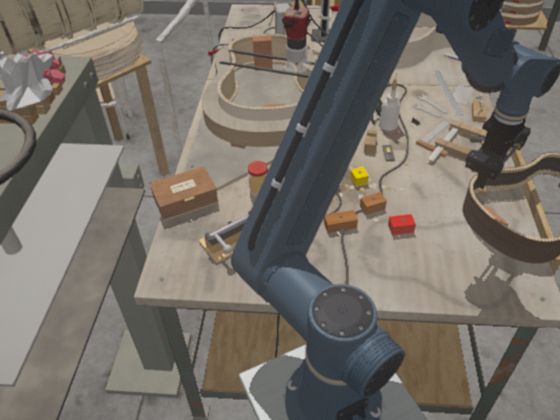

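The top view shows three brown drilled blocks at px (339,231), (387,222) and (360,167). The yellow ones at (324,183) and (397,175) and the red one at (400,265) are decoys. The jig is at about (243,194), its ball at (203,227), and the jar at (278,132). Next I'll measure the blocks and check them in an enlarged crop.

```bash
cat > h.py <<'E'
import numpy as np,cv2
from rig import *
def ray(n,uv,z):
    c=camera_info(n);f=210/np.tan(np.radians(c['fovy']/2))
    d=c['orientation']@np.array([(uv[0]-c['cx'])/f,(uv[1]-c['cy'])/f,1]);o=c['xyz']
    return o+d*(z-o[2])/d[2]
def proj(n,p):
    c=camera_info(n);f=210/np.tan(np.radians(c['fovy']/2))
    q=c['orientation'].T@(np.array(p)-c['xyz']);return np.array([c['cx']+f*q[0]/q[2],c['cy']+f*q[1]/q[2]])
def save(n,im,box,k):
    x0,y0,x1,y1=box;cv2.imwrite(f"pics/{n}.png",cv2.resize(cv2.cvtColor(im[y0:y1,x0:x1],cv2.COLOR_RGB2BGR),None,fx=k,fy=k,interpolation=cv2.INTER_CUBIC))
def comps(mask,amin):
    n,l,s,c=cv2.connectedComponentsWithStats(mask.astype(np.uint8))
    return [(l==i) for i in range(1,n) if s[i,4]>=amin]
E
python3 - <<'E'
from h import *
im=capture("top")
save("crop1",im,(170,110,430,290),3)
hsv=cv2.cvtColor(im,cv2.COLOR_RGB2HSV)
for p in[(345,232),(383,218),(356,163),(280,132),(203,227),(256,186),(235,180)]:print(p,im[p[1],p[0]],hsv[p[1],p[0]])
E
```

```text
(345, 232) [129  86  59] [ 12 138 129]
(383, 218) [120  82  53] [ 13 142 120]
(356, 163) [121  84  55] [ 13 139 121]
(280, 132) [149  62  57] [  2 157 149]
(203, 227) [169 165 169] [150   6 169]
(256, 186) [195 165 122] [ 18  95 195]
(235, 180) [192 160 121] [ 16  94 192]
```

View pics/crop1.png

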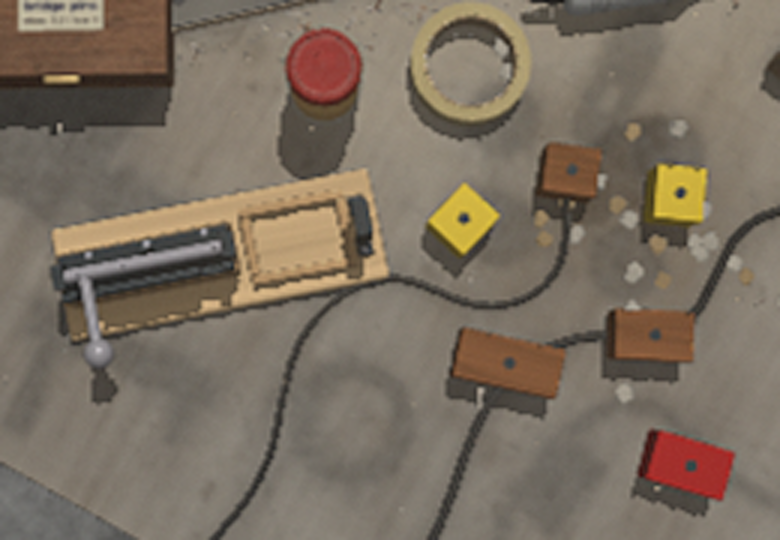

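Brown candidates in the crop are (508,362), which looks longest, (652,335), which looks middle, and (571,170), which looks short. I'll check their sizes by measurement.

Run:
```python
from h import *
im=capture("top");h,s,v=[a.astype(int) for a in cv2.split(cv2.cvtColor(im,cv2.COLOR_RGB2HSV))]
m=(h>6)&(h<18)&(s>115)&(v>95)
roi=np.zeros_like(m);roi[140:270,300:430]=1
m=cv2.morphologyEx((m&roi).astype(np.uint8),cv2.MORPH_CLOSE,np.ones((3,3)))
for c in comps(m,80):
    ys,xs=np.nonzero(c);print('px',xs.mean(),ys.mean(),c.sum())
    w=np.array([ray("top",p,.036)[:2] for p in zip(xs,ys)])
    r=cv2.minAreaRect((w*1000).astype(np.float32));print(np.round(r[0],1),np.round(r[1],1),r[2])
P=lambda a,b:(170+(a+.5)/3-.5,110+(b+.5)/3-.5)
for hx in[(508,362.5),(655,335),(571,170)]:print('hole',ray("top",P(*hx),.036))
C=np.array([ray("top",P(*p),.012) for p in[(54,231),(367,170),(388,275),(75,341)]])
print(C,'ctr',C.mean(0),np.linalg.norm(C[0]-C[1]),np.linalg.norm(C[1]-C[2]))
yv=(C[0]-C[1]+C[3]-C[2])[:2];yv/=np.linalg.norm(yv);xv=np.array([yv[1],-yv[0]])
print('y',yv,'yaw',np.degrees(np.arctan2(-yv[0],yv[1])))
c=C.mean(0)[:2];print('pocket',c-.0675*yv)
# pocket wall outer corners at .022
W=np.array([ray("top",P(*p),.022) for p in[(238,217),(341,200),(354,268),(252,288)]]);print('walls',W.mean(0))
print('knob',ray("top",P(97,351),.058),'exp',c-.066*xv+.1055*yv)
print('jar',ray("top",P(324,66),.097))
```

```text
px 360.09090909090907 166.26136363636363 264
[ 605.7 -331.2] [44.3 39.9] 81.89894104003906
px 387.5497512437811 221.2636815920398 402
[ 467.1 -395.5] [62.3 39.9] 88.11613464355469
px 339.2232472324723 230.50369003690037 542
[ 446.  -274.6] [86.3 40.3] 76.96394348144531
hole [ 0.44565826 -0.27423692  0.036     ]
hole [ 0.46634182 -0.39670806  0.036     ]
hole [ 0.60528124 -0.33118523  0.036     ]
[[ 0.56363772  0.1046524   0.012     ]
 [ 0.61188678 -0.16146508  0.012     ]
 [ 0.52174526 -0.17764837  0.012     ]
 [ 0.47018018  0.08697665  0.012     ]] ctr [ 0.54186249 -0.0368711   0.012     ] 0.2704560670763982 0.0915827034300525
y [-0.184825    0.98277145] yaw 10.650929868701546
pocket [ 0.55433818 -0.10320817]
walls [ 0.54896069 -0.10060385  0.022     ]
knob [0.46012249 0.05998978 0.058     ] exp [0.45750054 0.05461284]
jar [ 0.68086427 -0.12646813  0.097     ]
```

Measured lengths are 86, 62 and 44 mm, so block_mid is the one at px (387,221), world (0.467,-0.396). Its y axis is turned by about -2°. I'll set off towards it.

>>> {"api": "drive_tool", "payload": {
  "motion": [
    [[45, -12.5, 0], [0, 0, 0]],
    [[45, -12.5, 0], [0, 0, 0]],
    [[45, -12.5, 0], [0, 0, 0]],
    [[45, -12.5, 0], [0, 0, 0]],
    [[45, -12.5, 0], [0, 0, 0]]
  ],
  "gripper": 1
}}

```text
time_s: 0.7
position: [0.432, -0.4245, 0.2224]
tcp_rot: [[0.917, 0.399, -0.0], [0.399, -0.917, 0.0], [-0.0, -0.0, -1.0]]
force: [-0.1, -0.3, 0.0]
opening: 1.003
grasp_force: 0.0
```

>>> {"api": "drive_tool", "payload": {
  "motion": [
    [[45, -12.5, 0], [0, 0, -0.141]],
    [[0, 0, 0], [0, 0, -0.141]],
    [[0, 0, 0], [0, 0, -0.141]],
    [[0, 0, 0], [0, 0, -0.141]],
    [[0, 0, 0], [0, 0, -0.141]]
  ]
}}

```text
time_s: 1.2
position: [0.4673, -0.396, 0.2223]
tcp_rot: [[0.434, 0.901, -0.0], [0.901, -0.434, 0.0], [0.0, -0.001, -1.0]]
force: [-0.4, 0.3, -0.5]
opening: 1.005
grasp_force: 0.0
```

>>> {"api": "drive_tool", "payload": {
  "motion": [
    [[0, 0, 0], [0, 0, -0.141]],
    [[0, 0, 0], [0, 0, -0.141]],
    [[0, 0, 0], [0, 0, -0.141]],
    [[0, 0, 0], [0, 0, 0]],
    [[0, 0, 0], [0, 0, 0]]
  ]
}}

```text
time_s: 1.7
position: [0.4671, -0.3963, 0.2224]
tcp_rot: [[0.035, 0.999, -0.0], [0.999, -0.035, 0.0], [0.0, -0.0, -1.0]]
force: [-0.5, 0.1, -0.7]
opening: 1.004
grasp_force: 0.0
```

Run:
```python
from h import *
im=capture("top");save("jig1",im,(180,155,310,245),6)
g=cv2.cvtColor(im,cv2.COLOR_RGB2HSV);h,s,v=[a.astype(int) for a in cv2.split(g)]
m=(h>10)&(h<24)&(s>75)&(v>90);roi=np.zeros_like(m);roi[155:245,175:310]=1
m=max(comps(m&roi,100),key=lambda c:c.sum())
ys,xs=np.nonzero(m)
w=np.array([ray("top",p,.012)[:2] for p in zip(xs,ys)])*1000
r=cv2.minAreaRect(w.astype(np.float32));print(r)
im2=im.copy();s=read_state();print(s['position'],s['tcp_rot'],s['time_s'])
```

```text
((541.9609985351562, -35.65081787109375), (96.51439666748047, 273.56927490234375), 10.441822052001953)
[ 0.46714203 -0.39634549  0.22241989] [[ 3.45152677e-02  9.99404160e-01 -1.48159944e-04]
 [ 9.99404152e-01 -3.45152377e-02  2.00622224e-04]
 [ 1.95388909e-04 -1.54996193e-04 -9.99999969e-01]] 1.75
```

View pics/jig1.png

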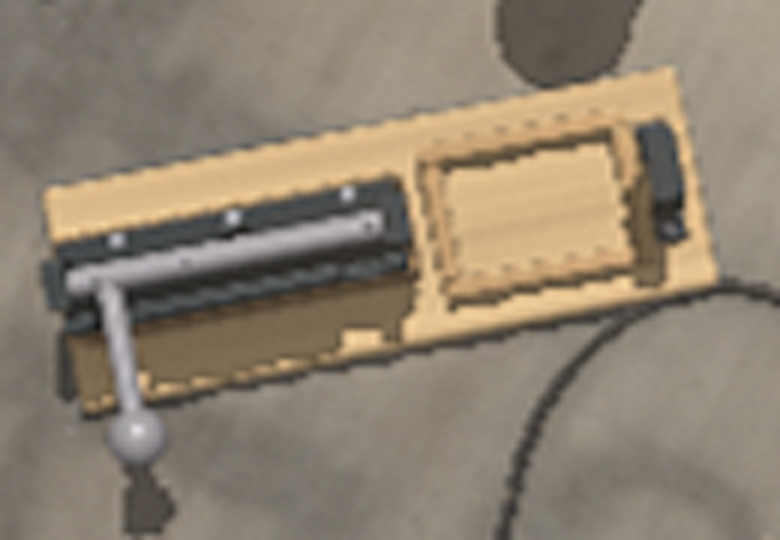

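The crop shows the jig clearly: the pocket's centre is near crop (534,215) and the ball at (136,435). The board fit of 96.5 x 273.6 mm matches the given 96 x 275, with the centre at (0.542,-0.036) and yaw 10.4°. Now I'll descend and grip the block.

>>> {"api": "drive_tool", "payload": {
  "motion": [
    [[0, 0, 50], [0, 0, 0]],
    [[0, 0, 50], [0, 0, 0]],
    [[0, 0, 50], [0, 0, 0]],
    [[0, 0, 30], [0, 0, 0]],
    [[0, 0, 21], [0, 0, 0]]
  ]
}}

```text
time_s: 2.25
position: [0.4661, -0.3952, 0.0186]
tcp_rot: [[0.034, 0.999, -0.003], [0.999, -0.034, 0.003], [0.003, -0.003, -1.0]]
force: [0.3, -0.0, 0.5]
opening: 1.001
grasp_force: 0.0
```

>>> {"api": "drive_tool", "payload": {
  "motion": [
    [[0, 0, 0], [0, 0, 0]],
    [[0, 0, 0], [0, 0, 0]],
    [[0, 0, 0], [0, 0, 0]],
    [[0, 0, 0], [0, 0, 0]],
    [[0, 0, 0], [0, 0, 0]]
  ],
  "gripper": 0
}}

```text
time_s: 2.75
position: [0.4678, -0.3971, 0.023]
tcp_rot: [[0.032, 0.999, 0.002], [0.999, -0.032, -0.002], [-0.002, 0.002, -1.0]]
force: [0.1, -0.1, -0.1]
opening: 0.635
grasp_force: 0.0
```

>>> {"api": "drive_tool", "payload": {
  "motion": [
    [[0, 0, 0], [0, 0, 0]],
    [[0, 0, 0], [0, 0, 0]],
    [[0, 0, 0], [0, 0, 0]]
  ]
}}

```text
time_s: 3.05
position: [0.4673, -0.3965, 0.0222]
tcp_rot: [[0.032, 0.999, 0.0], [0.999, -0.032, -0.0], [-0.0, 0.0, -1.0]]
force: [-2.2, 0.4, 3.8]
opening: 0.479
grasp_force: 29.9
```

Run:
```python
from h import *
P=lambda a,b:(180+(a+.5)/6-.5,155+(b+.5)/6-.5)
print(ray("top",P(534,215),.022),'expected pocket .5542 -.1021')
y=np.array([-.1812,.9834]);x=np.array([.9834,.1812]);c=np.array([.542,-.0357])
print('knob seen',ray("top",P(136,435),.058),'exp',c-.066*x+.1055*y)
pk=c-.0675*y
for a in(-1,1):
  for b in(-1,1):
    q=proj("top",[*(pk+a*.033*x+b*.045*y),.022]);print(a,b,(q-[180,155]+.5)*6-.5)
```

```text
[ 0.54973251 -0.1010005   0.022     ] expected pocket .5542 -.1021
knob seen [0.45910686 0.05938947 0.058     ] exp [0.457979  0.0560895]
-1 -1 [656.86833919 259.98588965]
-1 1 [446.39937007 302.04997726]
1 -1 [625.83656402 107.24765869]
1 1 [416.22724078 148.77690381]
```

Gripped, with an opening of 41.7 mm. I'll lift and carry it over the pocket.

>>> {"api": "drive_tool", "payload": {
  "motion": [
    [[0, 0, -30], [0, 0, 0]],
    [[0, 0, -40], [0, 0, 0]],
    [[0, 0, -45], [0, 0, 0]],
    [[40, 10, 0], [0, 0, 0]],
    [[40, 10, 0], [0, 0, 0]]
  ]
}}

```text
time_s: 3.55
position: [0.4907, -0.3181, 0.1384]
tcp_rot: [[0.035, 0.999, 0.004], [0.999, -0.035, -0.003], [-0.003, 0.004, -1.0]]
force: [1.0, 1.0, -0.5]
opening: 0.481
grasp_force: 29.9
```

>>> {"api": "drive_tool", "payload": {
  "motion": [
    [[45, 12, 0], [0, 0, 0]],
    [[45, 12, 0], [0, 0, 0]],
    [[45, 12, 0], [0, 0, 0]],
    [[45, 10, 0], [0, 0, 0]],
    [[37, 10, 0], [0, 0, 0]]
  ]
}}

```text
time_s: 4.05
position: [0.5524, -0.0993, 0.1362]
tcp_rot: [[0.031, 1.0, -0.001], [1.0, -0.031, 0.001], [0.001, -0.001, -1.0]]
force: [-0.2, -0.5, -0.8]
opening: 0.478
grasp_force: 29.9
```

>>> {"api": "drive_tool", "payload": {
  "motion": [
    [[0, 0, 0], [0, 0, -0.1]],
    [[0, 0, 0], [0, 0, -0.114]],
    [[0, 0, 0], [0, 0, 0]],
    [[0, 0, 0], [0, 0, 0]],
    [[0, 0, 0], [0, 0, 0]]
  ]
}}

```text
time_s: 4.55
position: [0.5525, -0.1023, 0.1364]
tcp_rot: [[-0.179, 0.984, -0.0], [0.984, 0.179, 0.0], [0.0, -0.0, -1.0]]
force: [0.0, -0.0, -1.0]
opening: 0.477
grasp_force: 29.9
```

Run:
```python
from h import *
s=read_state();print(s['position'],s['tcp_rot'],s['grasp_force'],s['opening'])
im=capture("scene");a=im[150:300,150:350]
t=capture("top")[130:280,180:380]
cv2.imwrite("pics/both.png",cv2.resize(cv2.cvtColor(np.vstack([a,t]),cv2.COLOR_RGB2BGR),None,fx=2,fy=2))
```

```text
[ 0.55250044 -0.10226896  0.13640544] [[-1.78704376e-01  9.83902785e-01 -2.35674034e-04]
 [ 9.83902789e-01  1.78704420e-01  1.79170694e-04]
 [ 2.18402536e-04 -1.99861752e-04 -9.99999956e-01]] 29.916847050189972 0.47723752242889256
```

View pics/both.png

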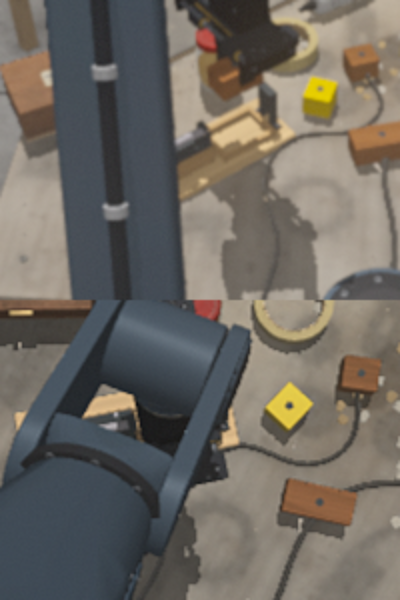

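The block is held over the pocket, and the scene view shows the pocket below it. I'll check my estimated wall corners against that view.

Run:
```python
from h import *
im=capture("scene");x0,y0=225,180
big=cv2.resize(cv2.cvtColor(im[y0:y0+70,x0:x0+90],cv2.COLOR_RGB2BGR),None,fx=8,fy=8,interpolation=cv2.INTER_CUBIC)
y=np.array([-.1812,.9834]);x=np.array([.9834,.1812]);pk=np.array([.5525,-.1022])
def dot(p,c):
    q=(proj("scene",p)-[x0,y0]+.5)*8-.5;cv2.circle(big,tuple(int(round(t)) for t in q),3,c,-1);print(np.round(q),c)
for a in(-1,1):
  for b in(-1,1):
    dot([*(pk+a*.033*x+b*.045*y),.022],(0,0,255))
    dot([*(pk+a*.025*x+b*.037*y),.022],(255,0,0))
dot([*(pk-.048*x-.07*y),.012],(0,255,0));dot([*(pk+.048*x-.07*y),.012],(0,255,0))
cv2.imwrite("pics/sc2.png",big)
```

```text
[515. 280.] (0, 0, 255)
[484. 277.] (255, 0, 0)
[308. 391.] (0, 0, 255)
[314. 368.] (255, 0, 0)
[408. 177.] (0, 0, 255)
[403. 199.] (255, 0, 0)
[204. 283.] (0, 0, 255)
[235. 286.] (255, 0, 0)
[596. 293.] (0, 255, 0)
[440. 146.] (0, 255, 0)
```

View pics/sc2.png

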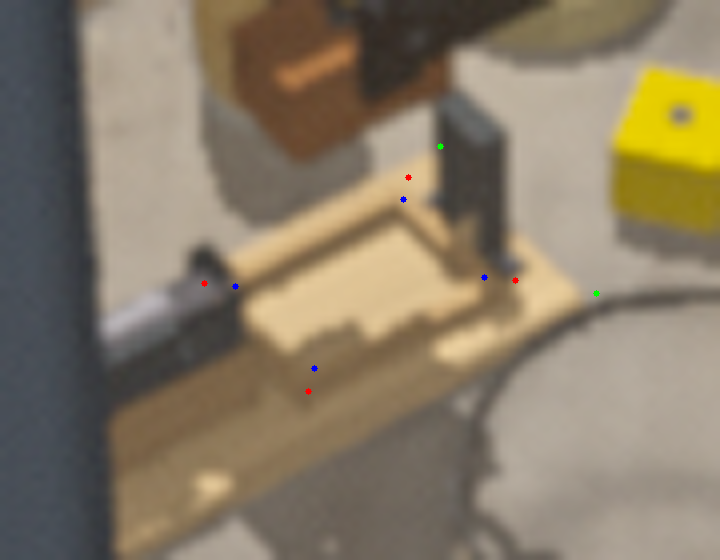

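The far inner corner falls within about 1 to 2 mm of its prediction and the board corner within about 4 mm. Both suggest moving roughly 1.5 mm towards jig +y, which the top view also supports. I'll shift by that and descend.

>>> {"api": "drive_tool", "payload": {
  "motion": [
    [[1.5, 0, 30], [0, 0, 0]],
    [[0, 0, 30], [0, 0, 0]],
    [[0, 0, 24], [0, 0, 0]],
    [[0, 0, 0], [0, 0, 0]],
    [[0, 0, 0], [0, 0, 0]]
  ]
}}

```text
time_s: 5.2
position: [0.5524, -0.1007, 0.0526]
tcp_rot: [[-0.18, 0.984, -0.0], [0.984, 0.18, 0.0], [0.0, -0.0, -1.0]]
force: [-0.5, -0.1, -0.5]
opening: 0.481
grasp_force: 29.9
```

>>> {"api": "drive_tool", "payload": {
  "motion": [
    [[0, 0, 4], [0, 0, 0]],
    [[0, 0, 4], [0, 0, 0]],
    [[0, 0, 4], [0, 0, 0]],
    [[0, 0, 0], [0, 0, 0]],
    [[0, 0, 0], [0, 0, 0]]
  ]
}}

```text
time_s: 5.7
position: [0.5524, -0.1005, 0.0407]
tcp_rot: [[-0.181, 0.983, 0.0], [0.983, 0.181, -0.0], [-0.0, 0.0, -1.0]]
force: [0.8, -0.4, -0.7]
opening: 0.485
grasp_force: 29.9
```

No contact with the block's underside at about 18.5 mm, below the wall tops, so it has entered the pocket.

>>> {"api": "drive_tool", "payload": {
  "motion": [
    [[0, 0, 3], [0, 0, 0]],
    [[0, 0, 3], [0, 0, 0]],
    [[0, 0, 0], [0, 0, 0]],
    [[0, 0, 0], [0, 0, 0]]
  ]
}}

```text
time_s: 6.1
position: [0.5523, -0.1004, 0.0344]
tcp_rot: [[-0.181, 0.983, -0.0], [0.983, 0.181, 0.0], [0.0, -0.0, -1.0]]
force: [0.0, 0.4, -0.3]
opening: 0.48
grasp_force: 29.9
```

>>> {"api": "drive_tool", "payload": {
  "motion": [
    [[0, 0, 0], [0, 0, 0]],
    [[0, 0, 0], [0, 0, 0]],
    [[0, 0, 0], [0, 0, 0]],
    [[0, 0, 0], [0, 0, 0]]
  ],
  "gripper": 0.72
}}

```text
time_s: 6.5
position: [0.5524, -0.1005, 0.0346]
tcp_rot: [[-0.181, 0.983, 0.0], [0.983, 0.181, -0.0], [-0.0, 0.0, -1.0]]
force: [0.1, -0.0, 0.5]
opening: 0.7
grasp_force: 0.0
```

>>> {"api": "drive_tool", "payload": {
  "motion": [
    [[0, 0, -20], [0, 0, 0]],
    [[0, 0, -40], [0, 0, 0]],
    [[0, 0, -50], [0, 0, 0]],
    [[0, -40, -20], [0, 0, 0]],
    [[0, -50, 0], [0, 0, 0]]
  ]
}}

```text
time_s: 7.0
position: [0.4674, -0.1186, 0.1681]
tcp_rot: [[-0.183, 0.983, 0.01], [0.983, 0.183, -0.006], [-0.007, 0.009, -1.0]]
force: [-0.4, -0.3, -0.7]
opening: 0.721
grasp_force: 0.0
```

Placed and released. Next I'll turn a quarter so the jaws close along jig y, then look at the block and the ball.

>>> {"api": "drive_tool", "payload": {
  "motion": [
    [[0, 0, 0], [0, 0, 0.143]],
    [[0, 0, 0], [0, 0, 0.143]],
    [[0, 0, 0], [0, 0, 0.143]],
    [[0, 0, 0], [0, 0, 0.143]],
    [[0, 0, 0], [0, 0, 0.143]]
  ]
}}

```text
time_s: 7.5
position: [0.4637, -0.1168, 0.1647]
tcp_rot: [[0.513, 0.858, 0.0], [0.858, -0.513, -0.0], [0.0, 0.0, -1.0]]
force: [0.4, 0.7, 0.7]
opening: 0.724
grasp_force: 0.0
```

>>> {"api": "drive_tool", "payload": {
  "motion": [
    [[0, 0, 0], [0, 0, 0.143]],
    [[0, 0, 0], [0, 0, 0.143]],
    [[0, 0, 0], [0, 0, 0.143]],
    [[0, 0, 0], [0, 0, 0.143]],
    [[0, 0, 0], [0, 0, 0.143]]
  ]
}}

```text
time_s: 8.0
position: [0.4638, -0.1167, 0.1646]
tcp_rot: [[0.95, 0.312, 0.0], [0.312, -0.95, -0.0], [0.0, 0.0, -1.0]]
force: [0.6, 0.8, 0.6]
opening: 0.723
grasp_force: 0.0
```

>>> {"api": "drive_tool", "payload": {
  "motion": [
    [[-20, -40, 0], [0, 0, 0.141]],
    [[-10, -45, 0], [0, 0, 0]],
    [[-10, -45, 0], [0, 0, 0]],
    [[0, -40, 0], [0, 0, 0]],
    [[0, 0, 0], [0, 0, 0]]
  ]
}}

```text
time_s: 8.5
position: [0.3858, 0.0428, 0.1645]
tcp_rot: [[0.982, 0.186, -0.003], [0.186, -0.982, 0.001], [-0.003, -0.002, -1.0]]
force: [-0.2, -0.8, 0.1]
opening: 0.72
grasp_force: 0.0
```

Run:
```python
from h import *
s=read_state();print(s['time_s'],s['position'],s['tcp_rot'][:,1],s['joint_positions'])
save("p2",capture("top"),(170,120,350,260),4)
```

```text
8.5 [0.38576267 0.04280969 0.16453802] [ 0.18648734 -0.98245535 -0.00198802] [-1.03233342e+01  1.83628839e+01  1.18011880e+02  6.67692316e-02
  4.38220789e+01  6.88803654e+01]
```

View pics/p2.png

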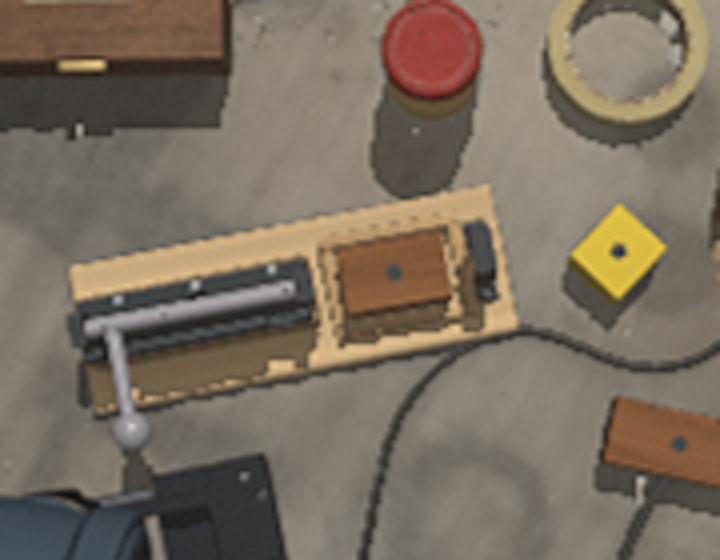

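The block lies square inside the pocket walls, hole up at crop (393,272), and the jar hasn't moved. The ball is at crop (131,431).

Run:
```python
from h import *
P=lambda a,b:(170+(a+.5)/4-.5,120+(b+.5)/4-.5)
hole=ray("top",P(393,272),.048);print('hole',hole)
k=ray("top",P(131,431),.058);print('knob',k)
s=read_state();d=s['tcp_rot'].T@(np.r_[k[:2],.039]-s['position']);print('tool shift mm',d*1000)
```

```text
hole [ 0.55373444 -0.10005665  0.048     ]
knob [0.458398   0.05908975 0.058     ]
tool shift mm [ 72.74488445  -4.73073641 125.71191079]
```

>>> {"api": "drive_tool", "payload": {
  "motion": [
    [[36, -2, 20], [0, 0, 0]],
    [[36, -2, 20], [0, 0, 0]],
    [[0, 0, 0], [0, 0, 0]],
    [[0, 0, 0], [0, 0, 0]]
  ]
}}

```text
time_s: 8.95
position: [0.4598, 0.055, 0.1239]
tcp_rot: [[0.984, 0.18, -0.001], [0.18, -0.984, -0.0], [-0.001, -0.0, -1.0]]
force: [-0.7, -0.1, 1.1]
opening: 0.717
grasp_force: 0.0
```

>>> {"api": "drive_tool", "payload": {
  "motion": [
    [[-0.6, -4.3, 0], [0, 0, 0]],
    [[0, 0, 30], [0, 0, 0]],
    [[0, 0, 30], [0, 0, 0]],
    [[0, 0, 25], [0, 0, 0]],
    [[0, 0, 0], [0, 0, 0]]
  ]
}}

```text
time_s: 9.45
position: [0.4551, 0.0599, 0.0381]
tcp_rot: [[0.984, 0.18, -0.006], [0.18, -0.984, 0.001], [-0.006, -0.002, -1.0]]
force: [-0.2, 0.1, 0.2]
opening: 0.723
grasp_force: 0.0
```

>>> {"api": "drive_tool", "payload": {
  "motion": [
    [[0, 0, 0], [0, 0, 0]],
    [[0, 0, 0], [0, 0, 0]],
    [[0, 0, 0], [0, 0, 0]],
    [[0, 0, 0], [0, 0, 0]],
    [[0, 0, 0], [0, 0, 0]]
  ],
  "gripper": 0
}}

```text
time_s: 9.95
position: [0.4582, 0.0601, 0.0403]
tcp_rot: [[0.984, 0.181, 0.001], [0.181, -0.984, -0.0], [0.001, 0.0, -1.0]]
force: [-0.0, 0.0, -0.2]
opening: 0.35
grasp_force: 0.0
```

>>> {"api": "drive_tool", "payload": {
  "motion": [
    [[0, 0, 0], [0, 0, 0]],
    [[0, 0, 0], [0, 0, 0]],
    [[0, 0, 0], [0, 0, 0]],
    [[0, 0, 0], [0, 0, 0]],
    [[0, 0, 0], [0, 0, 0]]
  ]
}}

```text
time_s: 10.45
position: [0.458, 0.0601, 0.0397]
tcp_rot: [[0.984, 0.181, 0.001], [0.181, -0.984, -0.0], [0.001, 0.0, -1.0]]
force: [0.5, 2.3, 4.8]
opening: 0.257
grasp_force: 30.0
```

The ball is gripped. I'll swing it up along the 66 mm arc.

>>> {"api": "drive_tool", "payload": {
  "motion": [
    [[0.3, 0, -6.6], [0, 0, 0]],
    [[1, 0, -6.5], [0, 0, 0]],
    [[1.6, 0, -6.4], [0, 0, 0]],
    [[2.3, 0, -6.2], [0, 0, 0]],
    [[2.9, 0, -6], [0, 0, 0]]
  ]
}}

```text
time_s: 10.95
position: [0.4655, 0.0616, 0.0717]
tcp_rot: [[0.983, 0.181, -0.001], [0.181, -0.983, -0.0], [-0.001, -0.0, -1.0]]
force: [0.8, -0.6, -2.6]
opening: 0.254
grasp_force: 30.0
```

>>> {"api": "drive_tool", "payload": {
  "motion": [
    [[3.4, 0, -5.6], [0, 0, 0]],
    [[4, 0, -5.2], [0, 0, 0]],
    [[4.5, 0, -4.8], [0, 0, 0]],
    [[5, 0, -4.3], [0, 0, 0]],
    [[5.3, 0, -3.9], [0, 0, 0]]
  ]
}}

```text
time_s: 11.45
position: [0.4868, 0.0656, 0.0954]
tcp_rot: [[0.983, 0.181, -0.002], [0.181, -0.983, -0.0], [-0.002, -0.0, -1.0]]
force: [-2.5, -2.0, -0.4]
opening: 0.254
grasp_force: 30.0
```

>>> {"api": "drive_tool", "payload": {
  "motion": [
    [[5.8, 0, -3.3], [0, 0, 0]],
    [[6, 0, -2.7], [0, 0, 0]],
    [[0, 0, 0], [0, 0, 0]],
    [[0, 0, 0], [0, 0, 0]]
  ]
}}

```text
time_s: 11.85
position: [0.4998, 0.0679, 0.1016]
tcp_rot: [[0.983, 0.181, 0.001], [0.181, -0.984, 0.0], [0.001, 0.0, -1.0]]
force: [-3.5, -1.7, 5.7]
opening: 0.253
grasp_force: 30.0
```

The forces are small and the handle stands at about 1.2 rad. Now I'll slide 100 mm along jig -y, which is tool +y.

>>> {"api": "drive_tool", "payload": {
  "motion": [
    [[0, 10, 0], [0, 0, 0]],
    [[0, 10, 0], [0, 0, 0]],
    [[0, 10, 0], [0, 0, 0]],
    [[0, 10, 0], [0, 0, 0]],
    [[0, 10, 0], [0, 0, 0]]
  ]
}}

```text
time_s: 12.35
position: [0.5081, 0.0181, 0.1013]
tcp_rot: [[0.984, 0.18, -0.001], [0.18, -0.984, 0.001], [-0.0, -0.001, -1.0]]
force: [-4.3, 0.9, 5.6]
opening: 0.256
grasp_force: 30.0
```

>>> {"api": "drive_tool", "payload": {
  "motion": [
    [[0, 10, 0], [0, 0, 0]],
    [[0, 10, 0], [0, 0, 0]],
    [[0, 10, 0], [0, 0, 0]],
    [[0, 10, 0], [0, 0, 0]],
    [[0, 10, 0], [0, 0, 0]]
  ]
}}

```text
time_s: 12.85
position: [0.5171, -0.0312, 0.1013]
tcp_rot: [[0.984, 0.18, -0.001], [0.18, -0.984, 0.001], [-0.001, -0.001, -1.0]]
force: [-3.9, 1.0, 5.7]
opening: 0.25
grasp_force: 30.0
```

>>> {"api": "drive_tool", "payload": {
  "motion": [
    [[0, 0, 0], [0, 0, 0]],
    [[0, 0, 0], [0, 0, 0]],
    [[0, 0, 0], [0, 0, 0]]
  ]
}}

```text
time_s: 13.15
position: [0.518, -0.0322, 0.1016]
tcp_rot: [[0.984, 0.181, 0.001], [0.181, -0.984, -0.001], [0.001, 0.002, -1.0]]
force: [-3.6, -1.6, 6.6]
opening: 0.254
grasp_force: 30.0
```

The slide came to 101.6 mm, within the play of the notch. I'll lower along the arc and take back 1 mm on the way.

>>> {"api": "drive_tool", "payload": {
  "motion": [
    [[-6, -1, 2.7], [0, 0, 0]],
    [[-5.8, 0, 3.3], [0, 0, 0]],
    [[-5.3, 0, 3.9], [0, 0, 0]],
    [[-5, 0, 4.3], [0, 0, 0]],
    [[-4.5, 0, 4.8], [0, 0, 0]]
  ]
}}

```text
time_s: 13.65
position: [0.493, -0.0356, 0.0822]
tcp_rot: [[0.984, 0.18, 0.005], [0.18, -0.984, -0.001], [0.005, 0.002, -1.0]]
force: [1.5, -1.6, -0.4]
opening: 0.253
grasp_force: 30.0
```

>>> {"api": "drive_tool", "payload": {
  "motion": [
    [[-4, 0, 5.2], [0, 0, 0]],
    [[-3.4, 0, 5.6], [0, 0, 0]],
    [[0, 0, 0], [0, 0, 0]]
  ]
}}

```text
time_s: 13.95
position: [0.4847, -0.0361, 0.0705]
tcp_rot: [[0.984, 0.18, 0.002], [0.18, -0.984, -0.0], [0.002, 0.001, -1.0]]
force: [4.2, -1.3, -1.8]
opening: 0.258
grasp_force: 30.0
```

>>> {"api": "drive_tool", "payload": {
  "motion": [
    [[-2.9, 0, 6], [0, 0, 0]],
    [[-2.3, 0, 6.2], [0, 0, 0]],
    [[-1.6, 0, 6.4], [0, 0, 0]],
    [[-1, 0, 6.5], [0, 0, 0]],
    [[-0.3, 0, 6.6], [0, 0, 0]]
  ]
}}

```text
time_s: 14.45
position: [0.4758, -0.0373, 0.0392]
tcp_rot: [[0.984, 0.181, 0.0], [0.181, -0.984, -0.0], [0.0, 0.0, -1.0]]
force: [2.0, -1.3, 26.6]
opening: 0.254
grasp_force: 30.1
```

>>> {"api": "drive_tool", "payload": {
  "motion": [
    [[0, 0, 0], [0, 0, 0]],
    [[0, 0, 0], [0, 0, 0]],
    [[0, 0, 0], [0, 0, 0]]
  ]
}}

```text
time_s: 14.75
position: [0.4756, -0.0373, 0.0393]
tcp_rot: [[0.983, 0.181, -0.0], [0.181, -0.983, -0.0], [-0.0, -0.0, -1.0]]
force: [4.3, -0.5, -0.2]
opening: 0.25
grasp_force: 30.2
```

Down at z 39 mm, the same height as at the start. I'll release, rise, move clear and look.

>>> {"api": "drive_tool", "payload": {
  "motion": [
    [[0, 0, 0], [0, 0, 0]],
    [[0, 0, 0], [0, 0, 0]],
    [[0, 0, 0], [0, 0, 0]],
    [[0, 0, 0], [0, 0, 0]],
    [[0, 0, 0], [0, 0, 0]]
  ],
  "gripper": 0.7
}}

```text
time_s: 15.25
position: [0.4748, -0.037, 0.0394]
tcp_rot: [[0.984, 0.181, -0.002], [0.181, -0.984, 0.001], [-0.002, -0.001, -1.0]]
force: [0.6, -0.2, 0.2]
opening: 0.623
grasp_force: 0.0
```

>>> {"api": "drive_tool", "payload": {
  "motion": [
    [[0, 0, -20], [0, 0, 0]],
    [[0, 0, -40], [0, 0, 0]],
    [[0, 0, -50], [0, 0, 0]],
    [[-30, 0, -20], [0, 0, 0]],
    [[-40, 0, 0], [0, 0, 0]]
  ]
}}

```text
time_s: 15.75
position: [0.41, -0.0512, 0.1726]
tcp_rot: [[0.983, 0.183, 0.009], [0.183, -0.983, -0.004], [0.009, 0.006, -1.0]]
force: [0.4, -1.3, 0.5]
opening: 0.703
grasp_force: 0.0
```

>>> {"api": "drive_tool", "payload": {
  "motion": [
    [[0, 45, 0], [0, 0, 0]],
    [[0, 45, 0], [0, 0, 0]],
    [[0, 45, 0], [0, 0, 0]],
    [[0, 0, 0], [0, 0, 0]],
    [[0, 0, 0], [0, 0, 0]]
  ]
}}

```text
time_s: 16.25
position: [0.4307, -0.1832, 0.1693]
tcp_rot: [[0.984, 0.178, -0.001], [0.178, -0.984, 0.001], [-0.001, -0.001, -1.0]]
force: [0.2, 0.3, -0.8]
opening: 0.696
grasp_force: 0.0
```

Run:
```python
from h import *
t=capture("top")[120:260,170:350];s=capture("scene")[150:290,160:340]
cv2.imwrite("pics/fin.png",cv2.resize(cv2.cvtColor(np.vstack([t,s]),cv2.COLOR_RGB2BGR),None,fx=2.1,fy=2.1,interpolation=cv2.INTER_CUBIC))
y=np.array([-.1812,.9834]);x=np.array([.9834,.1812]);c=np.array([.542,-.0345])
print('knob expected top px crop',(proj("top",[*(c-.066*x+.0055*y),.058])-[170,120])*2.1)
st=read_state();print(st['time_s'],st['position'],st['force'])
```

```text
knob expected top px crop [155.01121463 208.67819138]
16.35 [ 0.43006028 -0.18130322  0.16914702] [ 0.41821583 -0.24449387  0.27525498]
```

View pics/fin.png

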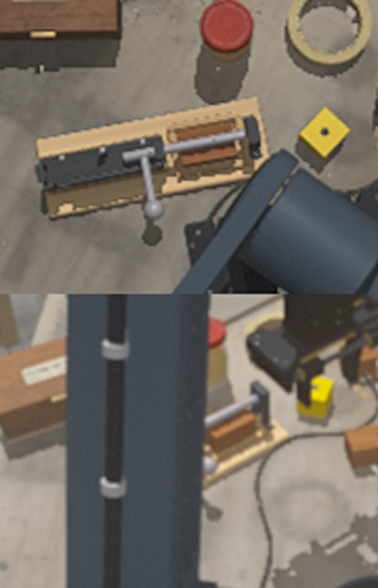

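The ball is at crop (154,208), against (155,209) expected with the handle down in the far notch. The bolt crosses the block into the keeper, the jar hasn't moved and the arm is clear.

```bash
python3 -c "
from rig import *
print(hand_in())"
```

```text
the job is handed in; nothing more can be done
None
```

The 66 mm block lies flat in the pocket, the bolt is across it into the keeper with its handle down in the far notch, and I handed the job in at about 16 s (no verdict came back).

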